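Put the spool hub away and close its case

ROBOT

A 6-joint arm with a two-finger parallel gripper is mounted at the origin on the work surface. World frame = base frame: x ahead of the robot, y to its left, z up, the work surface at z = 0. Lengths are in m, angles in rad, forces in N, time in s.
With the tool pointing down it reaches from about 0.25 to 0.85 m from the base axis. Payload 12.5 kg.
Tool frame: the origin (TCP) lies on the centre line of the jaws, within the pads' length; the fingertips stand bot.tcp_to_tips ahead of it and the grasp point (between the pads) lies 2 mm behind it (bot.tcp_to_tips is the distance from the TCP to the fingertips, in m); z points along the fingers, y is the line along which they close (so a half turn about z gives the same grasp; the last joint's range is limited). The gripper opens to 93 mm and grips with 3 to 60 N. Pads are 15 mm wide; open, the fingers measure 128 mm over their backs; the gripper's body (75 mm by 188 mm) begins 65 mm behind the grasp point.
Start: joints at [1.2, 0.351, 1.652, -0, 1.139, -0.085], TCP at [0.155, 0.528, 0.236] pointing down, gripper open.
Joint ranges: [-2.75, 2.75], [-0.79, 2.1], [0.01, 2.65], [-1.57, 4.71], [0.07, 3.14], [-2.87, 2.87]. Speed limits (rad/s): [2.22, 2.22, 2.79, 3.14, 3.14, 3.14].

INTERFACE

Orientations are given as [roll, pitch, yaw] about the fixed x, y, z axes, in that order (R = Rz(yaw) Ry(pitch) Rx(roll)).
In Python, from cell import bot gives the robot as it stands. The module is installed in compiled form; this text tells all that it offers.
- The arm moves only by the shell command python3 -m handwheel 'ROWS' [FORCE]. ROWS is JSON, a list of rows, each a list of 3 entries, a list of its own where there are three numbers: the opening, from -1 (shut) to 1 (fully open), then the shift along the tool's x, y, z normalised to -1 to 1, where 1 is 0.05 m, then the turn about the tool's z normalised to -1 to 1, where 1 is 6 degrees. In form: [[jaw, [tx, ty, tz], spin], ...]. A call has 1 to 5 rows; each row shifts and turns the commanded pose from where the row before left it, along the tool's axes as they then stand; what a row does not reach is not made up. A row lasts 1/10 s, in which the tool goes at most 50 mm and 8.59 degrees, less where a joint would pass 70% of its speed; a pose out of reach is approached as far as the arm can. A call with a number of a shift or a turn outside -1 to 1 is refused whole. A call with a gripper value outside its range is refused whole. The fingers move at their own pace and stop on an object; FORCE is the grip in N (left out, the last holds). Time passes only in rows, so rows that do not move let the fingers close. It gives the time, the measured TCP pose, the force, the opening and the grip force at its end, in the units of the state.
- bot.observe(): the state, without advancing time (a new reading comes with each control period).
- bot.snapshot(name): name is "scene" or "top" or "wrist"; returns a dict with "frame" (384x512x3 uint8, red, green, blue), "mtx" (3x3 intrinsics, pixels), "R" (3x3) and "t" (3): a world point X has camera coordinates R X + t. Camera axes: x right, y down, z forward; pixel columns grow to the right and rows downward; lengths in m; the calibration is good to about 2 mm. A picture is of the moment at which its call begins. There is no depth.
- bot.job_done(): hands the job in; it is judged then, once.
Trained networks look in the newest picture that a camera, given by its name, has taken for a name from the list of things; names that differ only in an ending like _2 or _b are one class to them, and where a whole thing is asked for, a point or a joint stands for the part that bears it (a point fixed in the world has none). Each returns a list of dicts, best first, with "conf" (0 to 1); they miss things now and then, are a little off and sometimes report something else, mostly with a low value. They report only what shows in the picture. A call takes as long as a camera call. They do not tell look-alikes from the thing itself.
- bot.search_frame(camera, label): "box" ([centre column, centre row, width, height] in pixels, round what is visible of it).
- bot.spot_point(camera, label): "location" ([column, row] in pixels: a listed point, or the origin of a listed thing).
The state is a dict: "clock": time; "joint_positions": joint angles; "joint_velocities": joint speeds; "tau": joint torques, N m; "tool_pos": TCP position; "ee_rot": TCP orientation; "force": force on the tool from outside, world axes, zero at the start; "ft_torque": the same for the moment, N m; "width": opening from 0.0 (shut) to 1.0 (fully open); "finger_force": force on a finger pad.
Only numpy, scipy, OpenCV 4.12 (cv2) and the standard library are available. Lean on these libraries where they do the work, as an engineer would, in place of code of your own. Each camera call takes 0.05 s, during which the arm holds its last target. There are 200 camera calls.

TASK

Put the flanged spool hub that lies on the sloped rest away in its case: set it down, without dropping it, in the round pocket with the wide flange down and the narrow boss up, fully home and released while the lid is still open. Then lower the hinged lid gently, without slamming it, until it is fully closed. Leave the other things on the desk where they are.

Things in the scene. Friction and masses are not known exactly. Their poses are not given: they have to be found in the camera images.
- hub: White plastic flanged spool hub, 80 g: round flange 64 mm in diameter, 6 mm thick, and on it a coaxial round boss 34 mm in diameter, 34 mm long (40 mm in all). Origin: centre of the flange's flat underside; +z runs along the axis from flange to boss. It starts flange down on the sloped rest, so its axis leans 35 degrees from vertical. Its yaw does not matter.
- rest: Black sloped rest, fixed, 100 x 84 mm on the desk. Its plate (84 x 84 mm) rises along the rest's +x at 35 degrees: its face looks up and to the rest's -x. Ridges 5 mm high along its lower edge and sides lie close round the hub's flange. Origin: centre of the underside, on the desk, z up; the centre of the plate's face is 45 mm above it.
- case: Grey case, fixed, 170 (x) x 190 (y) x 51 mm high without lid, walls 6 mm, lid hinged along its +x rim. Its deck, 18 mm above the desk, has two pockets 10 mm deep: a round one, 70 mm in diameter, centred at x 0, y +25 mm, and a narrow one at y -62 mm with a steel rod fixed in it. The lid shuts only over a hub down in its pocket (3.5 mm to spare). Origin: centre of the underside, z up.
- pocket (a point): Centre of the floor of the round pocket, 8 mm above the desk; its axes are the case's. Seated, the hub's origin lies here. Radial clearance 3 mm, mouth slightly chamfered.
- case_lid (a joint): Angle of the lid, rad: 0 fully closed, 1.57 upright, at most 1.9. The lid is a grey plate 170 x 190 mm, 8 mm thick, 0.2 kg, with a tab (50 mm wide, 8 mm thick) in the middle of its free edge reaching 20 mm past it. The hinge is stiff: the lid stays where it is left and takes about 2 to 3 N at its free edge to move.
- lid_tab (a point): Point on the outer face (upper face when closed) of the lid's tab, 180 mm from the hinge axis, in the middle of the lid's width; its z points out of the outer face, its -x from the hinge to the free edge.
- lid_hinge (a point): Middle of the hinge axis, at the case's +x rim, 51.5 mm above the desk, at the level of the lid's inner face; the axis runs along the case's y. The axes turn with the lid: its -x points from the hinge to the free edge, its z out of the lid's outer face.
- tape: Bystander: roll of tape lying flat, 84 mm in diameter, 24 mm high, origin under its centre.
- glue: Bystander: glue stick standing upright, 32 mm in diameter, 95 mm high, origin under its centre.
- scraper: Bystander: print scraper (spatula) lying flat, 200 mm long along its x.
- driver: Bystander: screwdriver lying flat along its x, about 200 mm long.
- mug: Bystander: white mug, 80 mm in diameter, 90 mm high, origin under its centre.
- bits_tray: Bystander: clear tray for small parts, 100 x 130 x 40 mm, origin under its centre.
- foot: Bystander: small black machine foot, 52 mm in diameter, 35 mm high, origin under its centre.
- battery: Bystander: black battery pack, 50 x 110 x 30 mm, origin under its centre.
Mind the look-alikes: they are no part of the job. Leave any orange, purple or yellow look-alike of the hub alone.

How it is judged:
On the way, in this order (a step that is already met when the one before it is completed fails the run):
1. the hub is home in the round pocket, flange down, and released, with the lid still open (horizontal distance between hub and pocket below 0.005 m and z of hub in the frame of pocket between -0.003 and 0.003 m and angle between hub's own z axis and vertical below 0.08 rad and contact force between the fingers and hub below 0.1 N and value of joint case_lid above 1 rad), for 0.2 s.
2. the lid is closed (value of joint case_lid below 0.03 rad), for 0.2 s.
At the end, for the whole second after the job is handed in: The hub lies still and released on the floor of the round pocket, flange down (origin within 5 mm of the pocket's centre and within 3 mm of its floor, axis within 0.08 rad of vertical), and the lid is closed to within 0.03 rad (horizontal distance between hub and pocket below 0.005 m and z of hub in the frame of pocket between -0.003 and 0.003 m and angle between hub's own z axis and vertical below 0.08 rad and contact force between the fingers and hub below 0.1 N and value of joint case_lid below 0.03 rad and linear speed of hub below 0.02 m/s); the robot touches nothing.
It fails at once if the hub is dropped (moves faster than 0.8 m/s while no finger holds it, a fall of over 30 mm) (linear speed of hub above 0.8 m/s and contact force between the fingers and hub below 0.05 N).
It fails at once if the lid is slammed (closes faster than 2 rad/s) (velocity of joint case_lid below -2 rad/s).
It fails at once if a bystander is moved by more than 30 mm (distance of any of tape, glue, scraper, driver, mug, bits_tray, foot, battery from where it was at the start of the episode above 0.03 m).
It also fails if it takes over 61 s, if anything falls off the work surface, if the arm or the gripper's body presses on something with over 40 N, if the wrist force passes 120 N, or if a joint passes its speed limit or range.

## Working session

There is one attempt and no reset: what is moved stays moved. The work goes in short steps, Python scripts to look and compute and a shell command to move; the robot and the scene stay as the last step left them, time stands still between calls to the robot, and variables do not carry over. Pictures are saved under pics/ and viewed, at most 10 in all, crops included, and the job is handed in when it is done.

```bash
mkdir -p pics; cat > h.py <<'E'
from cell import bot
import numpy as np, cv2
from scipy.spatial.transform import Rotation as Ro
def snap(c,f=None):
    s=bot.snapshot(c)
    if f: cv2.imwrite('pics/'+f,s['frame'][:,:,::-1])
    return s
def ray(s,p):
    d=np.linalg.inv(s['mtx'])@[p[0],p[1],1]; R=np.array(s['R']); return -R.T@s['t'],R.T@d
def at_z(s,p,z):
    o,d=ray(s,p); return o+d*(z-o[2])/d[2]
def tri(ss,ps):
    A=0;b=0
    for s,p in zip(ss,ps):
        o,d=ray(s,p); d=d/np.linalg.norm(d); P=np.eye(3)-np.outer(d,d); A=A+P; b=b+P@o
    X=np.linalg.solve(A,b); return X,[np.round(proj(s,X)-p,1) for s,p in zip(ss,ps)]
def proj(s,X):
    c=s['mtx']@(np.array(s['R'])@X+s['t']); return c[:2]/c[2]
E
python3 - <<'E'
from h import *
np.set_printoptions(precision=3,suppress=True)
S={c:snap(c,c+'0.png') for c in('scene','top')}
for c in S:
    print(c,-np.array(S[c]['R']).T@S[c]['t'])
    for l in('hub','rest','case','pocket','lid_tab','lid_hinge','foot','glue','mug'):
        print(l,[(round(d['conf'],2),np.round(d['location']).tolist()) for d in bot.spot_point(c,l)[:4]])
a=[cv2.imread('pics/%s0.png'%c) for c in S]
print(bot.tcp_to_tips,bot.observe())
E
```

```text
scene [1.167 0.709 1.122]
hub [(0.79, [183.0, 178.0]), (0.76, [242.0, 203.0]), (0.69, [228.0, 170.0]), (0.68, [215.0, 215.0])]
rest [(0.93, [227.0, 180.0]), (0.53, [249.0, 159.0])]
case [(0.94, [310.0, 244.0])]
pocket [(0.81, [320.0, 244.0])]
lid_tab [(0.7, [299.0, 218.0])]
lid_hinge [(0.79, [299.0, 251.0])]
foot [(0.63, [385.0, 276.0])]
glue [(0.59, [194.0, 192.0]), (0.42, [162.0, 152.0])]
mug [(0.97, [327.0, 324.0])]
top [0.405 0.007 1.217]
hub [(0.77, [273.0, 204.0]), (0.71, [268.0, 165.0]), (0.66, [315.0, 205.0]), (0.54, [346.0, 176.0])]
rest [(0.89, [312.0, 209.0]), (0.69, [111.0, 246.0])]
case [(0.97, [185.0, 218.0])]
pocket [(0.6, [176.0, 218.0])]
lid_tab [(0.63, [160.0, 166.0])]
lid_hinge [(0.92, [175.0, 188.0])]
foot [(0.61, [175.0, 189.0]), (0.57, [249.0, 129.0]), (0.47, [112.0, 242.0]), (0.36, [389.0, 176.0])]
glue [(0.58, [316.0, 168.0]), (0.23, [314.0, 208.0])]
mug [(0.57, [116.0, 165.0])]
0.017 {'clock': 1.0, 'joint_positions': array([ 1.2  ,  0.351,  1.652, -0.   ,  1.139, -0.085]), 'joint_velocities': array([-0.001,  0.   ,  0.   ,  0.001, -0.   ,  0.001]), 'tau': array([  0.001, -49.727, -28.547,   0.07 ,   0.022,  -0.   ]), 'tool_pos': array([0.155, 0.528, 0.236]), 'ee_rot': array([-3.142,  0.   ,  2.856]), 'force': array([-0.658, -0.129,  0.397]), 'ft_torque': array([0.034, 0.001, 0.051]), 'finger_force': 0.0, 'width': 1.0012368856228846}
```

View pics/scene0.png

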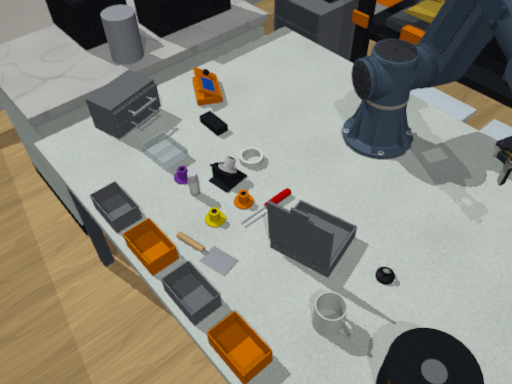

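View pics/top0.png

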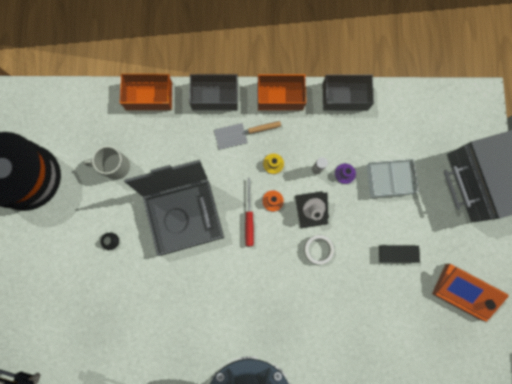

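Candidates for the hub are white on the black rest (scene 228,165; top 315,208), orange (243,201), yellow (215,216), purple (181,175), and the black foot (385,276). I choose the white one on the rest and check it in a close crop.

```bash
python3 - <<'E'
from h import *
np.set_printoptions(precision=3,suppress=True)
S={c:snap(c) for c in('scene','top')}
def T(l,a,b):
    X,e=tri([S['scene'],S['top']],[np.array(a,float),np.array(b,float)]); print(l,X,e)
T('hub',(228,170),(315,205));T('rest',(227,180),(312,209));T('case',(310,244),(185,218));T('pocket',(320,244),(176,218));T('hinge',(299,251),(175,188));T('tab',(299,218),(160,166))
for c in S: print(c,S[c]['mtx'][0,0],[ (l,[(round(d['conf'],2),np.round(d['box']).tolist()) for d in bot.search_frame(c,l)[:2]]) for l in('case','rest','lid_tab')])
def crop(s,x,y,w,k): 
    return cv2.resize(s['frame'][y:y+w,x:x+w,::-1],None,fx=k,fy=k,interpolation=cv2.INTER_CUBIC)
a=crop(S['top'],290,185,50,8);b=crop(S['scene'],203,145,50,8)
cv2.imwrite('pics/c1.png',np.hstack([a,b]))
E
```

```text
hub [ 0.542 -0.186  0.044] [array([-2.4, -0.5]), array([-2.1,  1.9])]
rest [ 0.541 -0.19  -0.009] [array([-0.7, -0.1]), array([-0.6,  0.6])]
case [ 0.519  0.182 -0.009] [array([0.5, 0. ]), array([ 0.4, -0.3])]
pocket [0.514 0.209 0.014] [array([-1.2, -0.1]), array([-0.9,  0.8])]
hinge [0.596 0.206 0.053] [array([-0.6, -0. ]), array([-0.5,  0.4])]
tab [0.62  0.215 0.225] [array([-1.4, -0.1]), array([-1.1,  0.9])]
scene 468.95604499890203 [('case', [(0.65, [307.0, 237.0, 92.0, 76.0])]), ('rest', [(0.76, [228.0, 177.0, 40.0, 28.0])]), ('lid_tab', [(0.93, [300.0, 235.0, 67.0, 65.0])])]
top 416.3768834637181 [('case', [(0.9, [176.0, 206.0, 95.0, 97.0])]), ('rest', [(0.61, [313.0, 209.0, 38.0, 41.0])]), ('lid_tab', [(0.95, [163.0, 176.0, 83.0, 37.0])])]
```

View pics/c1.png

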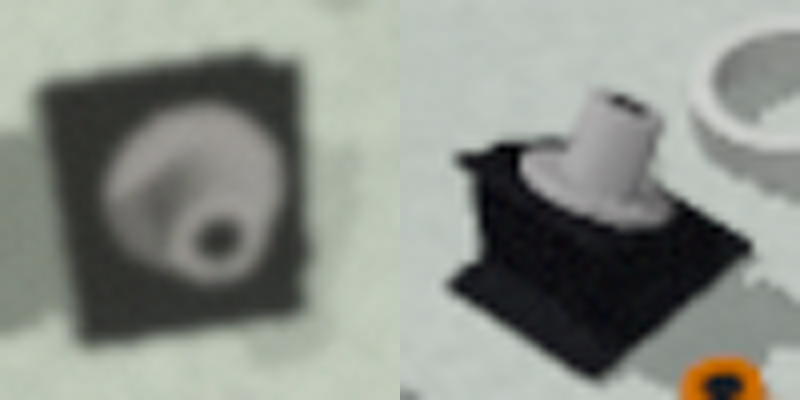

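The crop confirms it: a white hub on the black rest, with its boss leaning toward the robot (boss top at top px 317,215 and scene px 232,158). Rest yaw is about +6°. The triangulated rest z of about 0 and hub z of 44 mm agree with the description. Moving above it now.

```bash

python3 -m handwheel '[[1,[-0.65,-0.69,0],0],[1,[-0.65,-0.69,0],0],[1,[-0.65,-0.69,0],0],[1,[-0.65,-0.69,0],0],[1,[-0.65,-0.69,0],0]]' 20
python3 -m handwheel '[[1,[-0.65,-0.69,0],0],[1,[-0.65,-0.69,0],0],[1,[-0.65,-0.69,0],0],[1,[-0.65,-0.69,0],0],[1,[-0.65,-0.69,0],0]]'
python3 -m handwheel '[[1,[-0.65,-0.69,0],0],[1,[-0.65,-0.69,0],0],[1,[-0.65,-0.69,0],0],[1,[-0.65,-0.69,0],0],[1,[-0.5,-0.5,0],0]]'
python3 -m handwheel '[[1,[0,0,0],-0.95],[1,[0,0,0],-0.95],[1,[0,0,0],-0.95],[1,[0,0,0],-0.95],[1,[0,0,0],0]]'
python3 - <<'E'
from h import *
s=snap('wrist','w1.png'); np.set_printoptions(precision=4,suppress=True)
o=bot.observe(); print(o['tool_pos'],o['ee_rot'],o['joint_positions'],o['clock'])
for l in('hub','rest'): print(l,[(round(d['conf'],2),np.round(d['location']).tolist()) for d in bot.spot_point('wrist',l)[:2]])
S=[bot.snapshot(c) for c in('scene','top')]
print(tri([snap('scene')],[np.array([0,0])]) if 0 else '', -np.array(s['R']).T@s['t'])
for z in(.045,.078): print(z,[proj(s,X) for X in ([.542,-.19,z],[.519,-.193,z])])
print(tri(S,[np.array([231.3,157.4]),np.array([316.8,214.3])]))
E
```

```text
clock: 1.9
tool_pos: [0.2627, 0.3147, 0.2358]
ee_rot: [3.141, 0.0, 2.856]
force: [1.7, 0.3, -0.5]
width: 1.004
finger_force: 0.0
clock: 2.4
tool_pos: [0.3701, 0.1032, 0.236]
ee_rot: [3.141, 0.001, 2.856]
force: [0.8, 1.0, -0.1]
width: 1.0
finger_force: 0.0
clock: 2.9
tool_pos: [0.4731, -0.0977, 0.2357]
ee_rot: [-3.141, 0.001, 2.854]
force: [-0.6, -0.2, -0.2]
width: 0.998
finger_force: 0.0
clock: 3.4
tool_pos: [0.4723, -0.0951, 0.2357]
ee_rot: [-3.142, 0.0, -3.028]
force: [-0.2, -0.1, 0.7]
width: 1.003
finger_force: 0.0
[ 0.4723 -0.095   0.2357] [-3.1415  0.0001 -3.0315] [-0.2952  0.2264  1.8218 -0.      1.0932 -1.9761] 3.45
hub [(0.96, [168.0, 225.0]), (0.96, [262.0, 240.0])]
rest [(0.65, [182.0, 214.0])]
 [ 0.4062 -0.1026  0.3846]
0.045 [array([165.0739, 223.1974]), array([163.2973, 203.3274])]
0.078 [array([156.1445, 234.4411]), array([154.0363, 212.7913])]
(array([ 0.5164, -0.189 ,  0.0802]), [array([-0.6, -0.1]), array([-0.5,  0.5])])
```

View pics/w1.png

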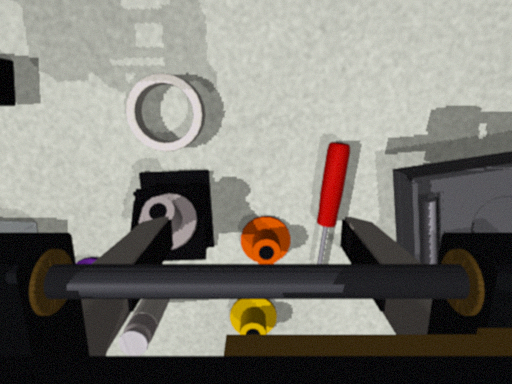

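The wrist view shows the hub at (170,222) with its bore at (159,210), tool yaw aligned with the rest, and the orange and yellow look-alikes at (265,240) and (253,315). The three views agree on a boss top at (0.516, -0.188, 0.079). Descending on it.

```bash

python3 -m handwheel '[[1,[-0.26,-0.65,0],0],[1,[-0.26,-0.65,0],0],[1,[-0.26,-0.64,0],0],[1,[0,0,0.5],0],[1,[0,0,0.8],0]]' 10
python3 -m handwheel '[[1,[0,0,0.8],0],[1,[0,0,0.6],0],[1,[0,0,0.4],0],[1,[0,0,0.2],0],[1,[0,0,0],0]]'
python3 - <<'E'
from h import *
s=snap('wrist','w2.png');snap('scene','s2.png'); a=cv2.imread('pics/s2.png')[110:210,170:290]
b=cv2.imread('pics/w2.png')
cv2.imwrite('pics/v2.png',np.hstack([cv2.resize(a,(400,333)),cv2.resize(b,(400,333))]))
print(bot.observe()['tool_pos'])
E
```

```text
clock: 4.15
tool_pos: [0.5233, -0.1884, 0.1714]
ee_rot: [-3.139, 0.004, -3.032]
force: [0.7, -0.4, -0.3]
width: 0.999
finger_force: 0.0
clock: 4.65
tool_pos: [0.5215, -0.1869, 0.0698]
ee_rot: [3.141, -0.002, -3.03]
force: [-0.3, -1.1, 0.9]
width: 0.999
finger_force: 0.0
[ 0.52246461 -0.18726037  0.07152129]
```

View pics/v2.png

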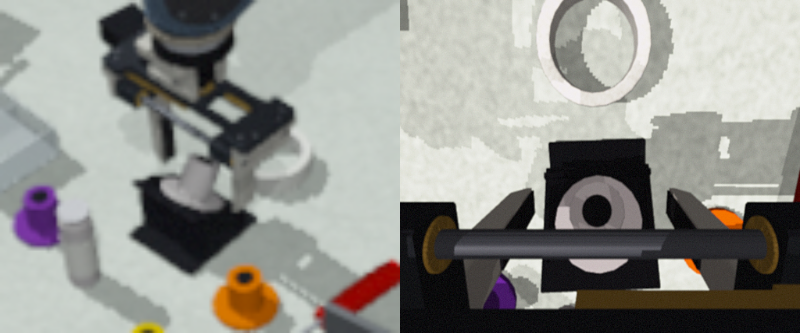

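The boss sits centred between the jaws (bore at 597,207; jaw midpoint about 600). Closing now, then lifting.

```bash

python3 -m handwheel '[[-1,[0,0,0.06],0],[-1,[0,0,0],0],[-1,[0,0,0],0],[-1,[0,0,0],0],[-1,[0,0,0],0]]' 12
python3 -m handwheel '[[-1,[0,0,0],0],[-1,[0,0,0],0],[-1,[0,0,0],0],[-1,[0,0,-0.1],0],[-1,[0,0,-0.2],0]]'
python3 -m handwheel '[[-1,[0,0,-0.4],0],[-1,[0,0,-0.6],0],[-1,[0,0,-0.8],0],[-1,[0,0,-0.8],0],[-1,[0,0,0],0]]'
python3 - <<'E'
from h import *
np.set_printoptions(precision=4,suppress=True)
snap('wrist','w3.png');s=snap('scene','s3.png'); t=snap('top','t3.png')
o=bot.observe();print(o['tool_pos'],o['width'],o['finger_force'])
u,v=proj(s,o['tool_pos']).astype(int);a=cv2.imread('pics/s3.png')[v-50:v+50,u-60:u+60]
c=cv2.imread('pics/t3.png')[140:270,115:245]
cv2.imwrite('pics/v3.png',np.hstack([cv2.resize(a,(320,267)),cv2.resize(cv2.imread('pics/w3.png')[100:384,128:384],(240,267)),cv2.resize(c,(240,267))]))
S=[s,t]
for l in('case','pocket','lid_hinge','lid_tab'):
    p=[[(round(d['conf'],2),np.round(d['location'],1)) for d in bot.spot_point(c,l)[:1]] for c in('scene','top')]
    if p[0] and p[1]: print(l,p[0][0][0],p[1][0],tri(S,[p[0][0][1],p[1][0][1]]))
E
```

```text
clock: 5.25
tool_pos: [0.522, -0.1871, 0.0678]
ee_rot: [-3.141, 0.0, -3.029]
force: [-0.7, 0.3, -0.2]
width: 0.617
finger_force: 0.0
clock: 5.75
tool_pos: [0.5215, -0.1869, 0.0826]
ee_rot: [3.141, -0.001, -3.029]
force: [0.2, 0.2, -1.2]
width: 0.367
finger_force: 12.0
clock: 6.25
tool_pos: [0.524, -0.1879, 0.2187]
ee_rot: [-3.137, 0.008, -3.029]
force: [0.0, 0.4, -0.7]
width: 0.361
finger_force: 12.0
[ 0.5216 -0.1869  0.2124] 0.3624055486529647 11.966482400894165
case 0.71 (0.72, array([183.2, 218.3])) (array([ 0.5198,  0.1837, -0.0009]), [array([1.8, 0.1]), array([ 1.4, -1.2])])
pocket 0.77 (0.98, array([175.5, 216.5])) (array([0.5145, 0.2134, 0.0172]), [array([-2.9, -0.2]), array([-2.2,  1.9])])
lid_hinge 0.93 (0.71, array([174.7, 188. ])) (array([0.5942, 0.2035, 0.0665]), [array([-0.4, -0. ]), array([-0.3,  0.2])])
lid_tab 0.88 (0.68, array([161.1, 170.2])) (array([0.6146, 0.2097, 0.2191]), [array([0.5, 0. ]), array([ 0.4, -0.4])])
```

View pics/v3.png

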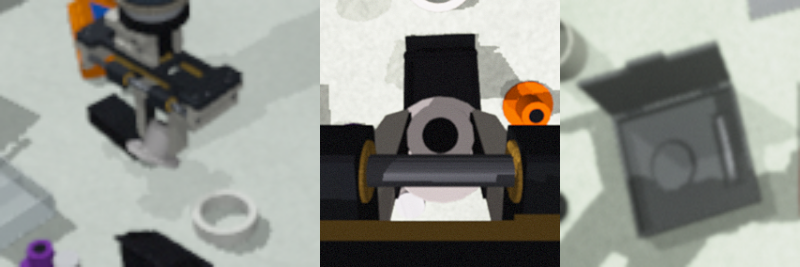

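The hub is held and still tilted (boss centred at 440,135). Moving beside the pocket to measure it with the wrist camera.

```bash

python3 -m handwheel '[[-1,[-0.1,0.4,0],0],[-1,[-0.16,0.88,0],0],[-1,[-0.16,0.88,0],0],[-1,[-0.16,0.88,0],0],[-1,[-0.16,0.88,0],0]]'
python3 -m handwheel '[[-1,[-0.16,0.88,0],0],[-1,[-0.1,0.46,0],-0.6],[-1,[0,0,0],-0.7],[-1,[0,0,0],0],[-1,[0,0,0],0]]'
python3 - <<'E'
from h import *
np.set_printoptions(precision=4,suppress=True)
s=snap('wrist','w4.png');o=bot.observe();print(o['tool_pos'],o['ee_rot'],o['width'],o['finger_force'])
for l in('case','pocket','lid_hinge'):
    for d in bot.spot_point('wrist',l)[:2]: print(l,d['conf'],np.round(d['location'],1),at_z(s,d['location'],dict(case=0,pocket=.008,lid_hinge=.0515)[l]))
np.savez('w4.npz',**s)
E
```

```text
clock: 7.3
tool_pos: [0.5366, 0.0136, 0.2126]
ee_rot: [3.142, -0.0, -3.03]
force: [0.4, -1.5, -0.8]
width: 0.365
finger_force: 12.0
clock: 7.8
tool_pos: [0.5422, 0.0796, 0.2125]
ee_rot: [-3.142, -0.0, -2.896]
force: [0.8, -0.8, -1.0]
width: 0.362
finger_force: 12.0
[0.5422 0.0794 0.2126] [-3.1416 -0.0002 -2.8959] 0.36213660164390143 11.965875774621964
case 0.62 [351.9 169.3] [0.5167 0.1857 0.    ]
pocket 0.64 [375.4 170.1] [0.5103 0.2087 0.008 ]
```

View pics/w4.png

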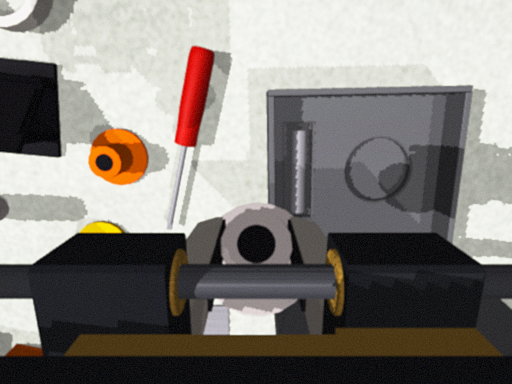

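The wrist view shows the pocket mouth spanning columns 344–410 and rows 136–201, with the near rim corners at (268,91) and (471,87). Computing the pocket position and case yaw.

```bash
python3 - <<'E'
from h import *
np.set_printoptions(precision=4,suppress=True)
s=dict(np.load('w4.npz'))
A,B=at_z(s,(268,91),.051),at_z(s,(471,87),.051)
v=(B-A)[:2];yaw=np.arctan2(-v[0],v[1]);print('rim',A,B,np.linalg.norm(v),np.degrees(yaw))
c,q=np.cos(yaw),np.sin(yaw);R=np.array([[c,-q],[q,c]])
print('from rim',(A+B)[:2]/2+R@[.085,.025])
P=[at_z(s,p,.018)[:2] for p in((344,168),(410,168),(377,136),(377,201))]
print('pocket',(P[0]+P[1])/2,(P[2]+P[3])/2,np.linalg.norm(P[1]-P[0]),np.linalg.norm(P[3]-P[2]))
g=cv2.medianBlur(cv2.cvtColor(s['frame'],cv2.COLOR_RGB2GRAY),3)[120:220,325:430]
h=cv2.HoughCircles(g,cv2.HOUGH_GRADIENT,1,50,param1=60,param2=8,minRadius=28,maxRadius=37)
print(h, at_z(s,h[0,0,:2]+[325,120],.018) if h is not None else '')
E
```

```text
rim [0.46   0.0701 0.051 ] [0.4109 0.2508 0.051 ] 0.18730465318088838 15.183368257952642
from rim [0.5109 0.2068]
pocket [0.5067 0.2055] [0.5081 0.206 ] 0.07151221171876915 0.07186930401708201
[[[51.5 47.5 29.7]]] [0.5063 0.2048 0.018 ]
```

```bash
python3 - <<'E'
from h import *
np.set_printoptions(precision=1,suppress=True)
s=dict(np.load('w4.npz'));y=np.radians(14.1);X=np.array([np.cos(y),np.sin(y),0]);Y=np.array([-np.sin(y),np.cos(y),0]);Z=np.array([0,0,1.])
G=np.array([.5422,.0794,.2146])
for t in(0,10,15,20,25,30,35):
    a=np.radians(t);n=-np.sin(a)*X+np.cos(a)*Z;u=np.cos(a)*X+np.sin(a)*Z
    O=G-.030*n; f=O+.006*n
    print(t,'bore',proj(s,O+.04*n),'flange lo/hi',proj(s,f-.032*u),proj(s,f+.032*u),'side',proj(s,f+.032*Y),proj(s,f-.032*Y))
E
```

```text
0 bore [255.8 256.2] flange lo/hi [255.9 173.9] [255.9 280.4] side [312.5 229.4] [199.3 229.4]
10 bore [255.8 252.6] flange lo/hi [255.9 180.2] [255.9 291.5] side [312.3 236.5] [199.5 236.5]
15 bore [255.8 250.8] flange lo/hi [255.9 183.9] [255.9 296.9] side [312.2 240.2] [199.6 240.2]
20 bore [255.8 248.8] flange lo/hi [255.9 187.8] [255.9 302.1] side [312.3 243.9] [199.5 243.9]
25 bore [255.8 246.9] flange lo/hi [255.9 192.1] [255.9 307.1] side [312.4 247.7] [199.4 247.6]
30 bore [255.8 245. ] flange lo/hi [255.9 196.6] [255.8 311.9] side [312.5 251.4] [199.3 251.4]
35 bore [255.8 243.1] flange lo/hi [255.9 201.3] [255.8 316.4] side [312.7 255.2] [199.  255.2]
```

The projection matches a 35° tilt exactly (bore row 243, flange rows 203–315). Plan: lower the low flange edge onto the pocket floor near its -x side, then swing the hub upright about that edge along an arc.

```bash

python3 -m handwheel '[[-1,[0.15,0.87,0],0],[-1,[0.16,0.88,0],0],[-1,[0.16,0.87,0],0],[-1,[0,0,0.4],0],[-1,[0,0,0.8],0]]'
python3 -m handwheel '[[-1,[0,0,0.8],0],[-1,[0,0,0.6],0],[-1,[0,0,0.4],0],[-1,[0,0,0],0],[-1,[0,0,0],0]]'
python3 - <<'E'
from h import *
np.set_printoptions(precision=4,suppress=True)
s=snap('wrist','w5.png');o=bot.observe();print(o['tool_pos'],o['ee_rot'],o['width'],o['finger_force'],o['force'])
d=o['tool_pos'][:2]-[.509,.2065];y=np.radians(14.5);print('case frame',d@[np.cos(y),np.sin(y)],d@[-np.sin(y),np.cos(y)])
E
```

```text
clock: 8.5
tool_pos: [0.4884, 0.2025, 0.1544]
ee_rot: [3.141, 0.006, -2.892]
force: [0.4, 0.2, -2.4]
width: 0.361
finger_force: 12.0
clock: 9.0
tool_pos: [0.4876, 0.201, 0.0632]
ee_rot: [-3.142, 0.0, -2.894]
force: [-0.3, 0.3, -0.8]
width: 0.365
finger_force: 12.0
[0.4879 0.2011 0.0637] [ 3.1415  0.0014 -2.8939] 0.36356156695261227 11.964004933834076 [ 0.5959 -0.0154 -0.2244]
case frame -0.021739490603101045 7.365578527554065e-05
```

View pics/w5.png

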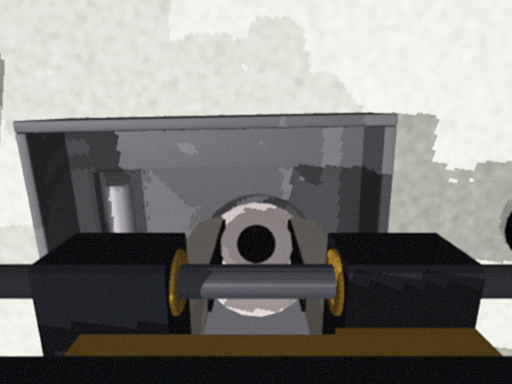

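```bash
python3 - <<'E'
from h import *
np.set_printoptions(precision=4,suppress=True)
s=snap('wrist','w6.png');y=np.radians(14.5);X=np.array([np.cos(y),np.sin(y),0]);Y=np.array([-np.sin(y),np.cos(y),0])
P=np.array([.509,.2065,.018])
for a in(-60,-30,0,30,60):print(a,proj(s,P+.035*(-np.cos(np.radians(a))*X+np.sin(np.radians(a))*Y)))
A,B=at_z(s,(15,122),.051),at_z(s,(396,114),.051);v=(B-A)[:2];w=np.arctan2(-v[0],v[1]);R=np.array([[np.cos(w),-np.sin(w)],[np.sin(w),np.cos(w)]])
print(np.degrees(w),np.linalg.norm(v),(A+B)[:2]/2+R@[.085,.025])
cv2.imwrite('pics/v6.png',cv2.resize(s['frame'][160:260,190:330,::-1],None,fx=5,fy=5,interpolation=cv2.INTER_CUBIC))
E
```

```text
-60 [208.9493 222.1067]
-30 [228.4071 202.8461]
0 [256.0881 195.5478]
30 [283.8571 202.5795]
60 [303.5433 221.6624]
15.377607166818 0.18745173855791955 [0.5095 0.2081]
```

View pics/v6.png

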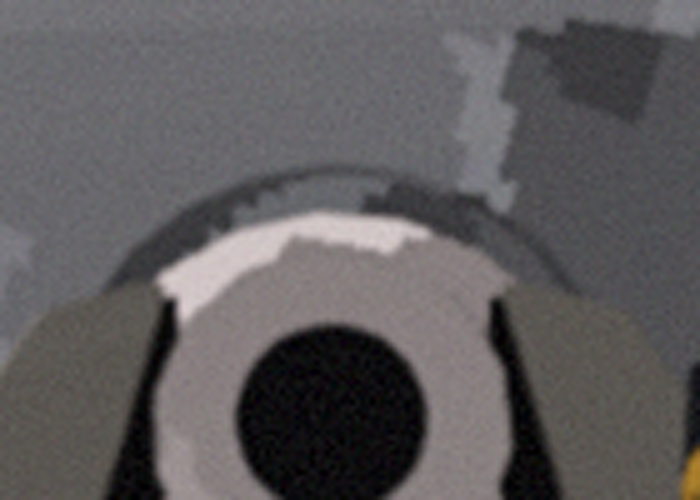

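The pocket's arc tops out at about (258,192.6), which puts the pocket 1 mm or so off my estimate. Correcting, then lowering until contact.

```bash

python3 -m handwheel '[[-1,[0.02,0.025,0.1],0],[-1,[0,0,0.1],0],[-1,[0,0,0.05],0],[-1,[0,0,0],0]]' 9
python3 -m handwheel '[[-1,[0,0,0.04],0],[-1,[0,0,0],0]]'
python3 -m handwheel '[[-1,[0,0,0.04],0],[-1,[0,0,0],0]]'
```

```text
clock: 9.5
tool_pos: [0.4861, 0.202, 0.0499]
ee_rot: [-3.142, 0.0, -2.893]
force: [1.6, -0.7, -1.2]
width: 0.362
finger_force: 9.0
clock: 9.7
tool_pos: [0.4864, 0.2022, 0.0484]
ee_rot: [3.142, 0.001, -2.893]
force: [0.9, -1.2, 4.1]
width: 0.361
finger_force: 9.0
clock: 9.9
tool_pos: [0.4871, 0.2024, 0.047]
ee_rot: [3.141, 0.003, -2.893]
force: [2.0, -0.1, 8.5]
width: 0.363
finger_force: 9.0
```

Contact came at z ≈ 0.0485, as predicted (8.5 N up). Now the arc.

```bash

python3 -m handwheel '[[-1,[-0.07,0,0.0],0],[-1,[-0.07,0,0.02],0],[-1,[-0.07,0,0.03],0],[-1,[0,0,0],0]]' 8
python3 -m handwheel '[[-1,[-0.07,0,0.03],0],[-1,[-0.06,0,0.04],0],[-1,[0,0,0],0]]'
python3 - <<'E'
from h import *
s=snap('wrist')
cv2.imwrite('pics/v7.png',cv2.resize(s['frame'][150:330,160:350,::-1],None,fx=3,fy=3,interpolation=cv2.INTER_CUBIC))
E
```

```text
clock: 10.3
tool_pos: [0.4963, 0.2047, 0.0432]
ee_rot: [3.142, -0.0, -2.893]
force: [-0.4, 0.5, 1.1]
width: 0.363
finger_force: 8.0
clock: 10.6
tool_pos: [0.5027, 0.2063, 0.0398]
ee_rot: [-3.142, -0.0, -2.893]
force: [0.5, -0.4, 0.2]
width: 0.366
finger_force: 8.0
```

View pics/v7.png

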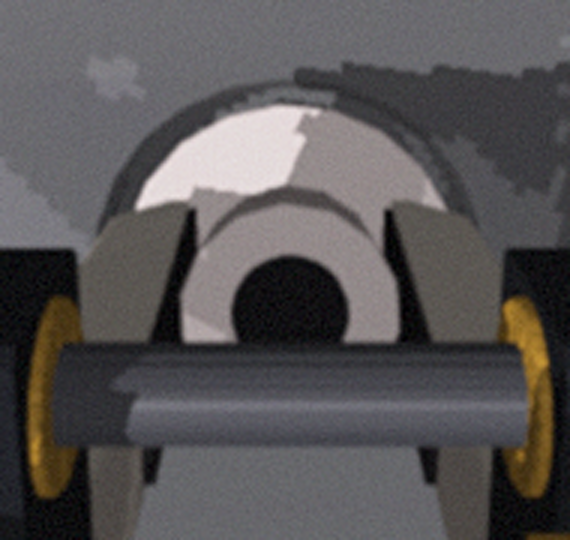

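The flange is in the pocket and nearly upright (bore at row 254, flange edge at row 184). Finishing the last degrees and then releasing a little.

```bash

python3 -m handwheel '[[-1,[-0.06,0,0.02],0],[-1,[-0.04,0,0.02],0],[-1,[0,0,0.01],0],[-1,[0,0,0],0]]' 
python3 -m handwheel '[[-0.1,[0,0,0],0],[-0.1,[0,0,0],0],[-0.1,[0,0,0],0],[-0.1,[0,0,0],0]]' 
python3 - <<'E'
from h import *
s=snap('wrist');print(bot.observe()['tool_pos'])
cv2.imwrite('pics/v8.png',cv2.resize(s['frame'][150:330,160:350,::-1],None,fx=3,fy=3,interpolation=cv2.INTER_CUBIC))
np.savez('w8.npz',**s)
E
```

```text
clock: 11.05
tool_pos: [0.5076, 0.2075, 0.0378]
ee_rot: [-3.142, 0.001, -2.893]
force: [0.0, -0.6, 2.3]
width: 0.363
finger_force: 8.0
clock: 11.45
tool_pos: [0.5072, 0.2074, 0.0376]
ee_rot: [-3.142, -0.0, -2.893]
force: [-0.2, 0.2, 0.1]
width: 0.45
finger_force: 0.0
[0.50724803 0.20745448 0.03759288]
```

View pics/v8.png

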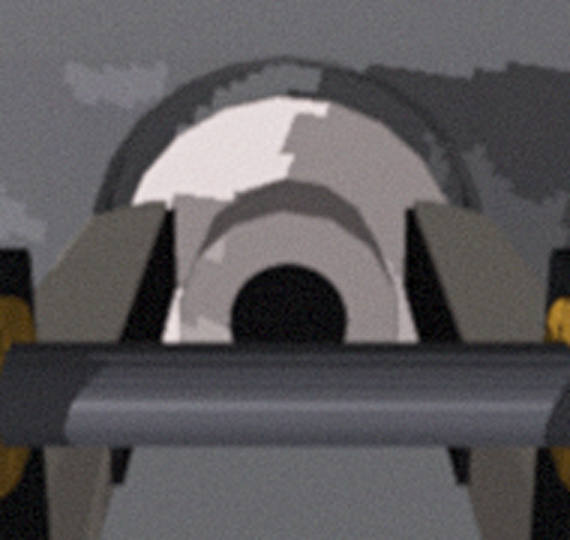

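```bash
python3 - <<'E'
from h import *
np.set_printoptions(precision=4,suppress=True)
s=dict(np.load('w8.npz'));y=np.radians(14.5);X=np.array([np.cos(y),np.sin(y)]);Y=np.array([-np.sin(y),np.cos(y)]);P=np.array([.5078,.2075])
for l,p,z,r in(('bore',(256.3,254.5),.048,0),('flange lo',(256.3,182.3),.014,.032),('rim',(256,169.5),.018,.035)):
    d=at_z(s,p,z)[:2]-P; print(l,d@X+r,d@Y)
E
```

```text
bore -0.0006525172113534655 0.00012123384848256057
flange lo 0.004481315437563048 0.00022658333257730395
rim -0.0004305386862888602 0.00010486088350489351
```

The bore is at -0.7 mm but the flange at +4.5 mm, so the far flange edge is still sitting on the +x pocket rim, leaving about 9° of lean. Regripping lightly and sliding it back about 5 mm.

```bash

python3 -m handwheel '[[-1,[0,0,0],0],[-1,[0,0,0],0],[-1,[0,0,0],0],[-1,[0.05,0,0],0],[-1,[0.05,0,0],0]]' 5
python3 -m handwheel '[[-1,[0.02,0,0],0],[-1,[-0.04,0,0.01],0],[-1,[-0.06,0,0.01],0],[-1,[0,0,0],0]]' 
python3 -m handwheel '[[-0.1,[0,0,0],0],[-0.1,[0,0,0],0],[-0.1,[0,0,0],0],[-0.1,[0,0,0],0]]' 
python3 - <<'E'
from h import *
np.set_printoptions(precision=4,suppress=True)
s=snap('wrist');print(bot.observe()['tool_pos'])
cv2.imwrite('pics/v9.png',cv2.resize(s['frame'][150:330,160:350,::-1],None,fx=3,fy=3,interpolation=cv2.INTER_CUBIC))
np.savez('w9.npz',**s)
f=s['frame'].astype(int).sum(2)
print(f[160:262:2,252])
E
```

```text
clock: 12.0
tool_pos: [0.5023, 0.2062, 0.0376]
ee_rot: [-3.142, 0.0, -2.893]
force: [-0.2, 0.5, -0.7]
width: 0.363
finger_force: 5.0
clock: 12.4
tool_pos: [0.5068, 0.2073, 0.0366]
ee_rot: [3.142, 0.0, -2.893]
force: [1.2, 0.1, 0.2]
width: 0.364
finger_force: 5.0
clock: 12.8
tool_pos: [0.5063, 0.2072, 0.0366]
ee_rot: [-3.142, 0.0, -2.893]
force: [0.1, -0.2, 0.1]
width: 0.449
finger_force: 0.0
[0.5063 0.2072 0.0366]
[330 331 333 328 317 307 224 282 309 317 319 636 652 653 651 652 653 644
 643 644 642 656 645 655 514 237 254 266 266 261 260 262 271 253 270 373
 415 395 404 394 394 394 403 273  11  63  63  30  51  28  40]
```

```bash
cat > fit.py <<'E'
from h import *
from scipy.optimize import least_squares
np.set_printoptions(precision=4,suppress=True)
y=np.radians(14.5);X=np.array([np.cos(y),np.sin(y),0]);Y=np.array([-np.sin(y),np.cos(y),0]);Z=np.array([0,0,1.]);P=np.array([.5078,.2075,.008])
def fit(s,show=True):
    g=cv2.cvtColor(s['frame'],cv2.COLOR_RGB2GRAY)[:,250:256].mean(1)
    d=np.diff(cv2.GaussianBlur(g[:,None],(1,3),0)[:,0])
    k=[r for r in range(150,262) if abs(d[r])>12 and abs(d[r])==abs(d[r-2:r+3]).max()]
    print([(r+.5,round(d[r])) for r in k]); return k
def model(s,x,th,z=0):
    n=-np.sin(th)*X+np.cos(th)*Z;u=np.cos(th)*X+np.sin(th)*Z
    O=P+x*X+z*Z
    return np.array([proj(s,q)[1] for q in(O+.006*n-.032*u,O+.006*n-.017*u,O+.04*n-.017*u)])
E
python3 - <<'E'
from fit import *
for f in('w8','w9'):
    s=dict(np.load(f+'.npz'));k=fit(s)
    for x,th in((0,0),(-.003,0),(.003,0),(.0045,.15),(.003,.08)): print(x,th,model(s,x,th,.032*np.sin(th)))
    print('rim',proj(s,P+.01*Z-.035*X)[1])
E
```

```text
[(182.5, 42), (201.5, 12), (209.5, -47), (220.5, 20), (237.5, -40)]
0 0 [174.3191 200.6616 221.4829]
-0.003 0 [168.9202 195.4783 215.2298]
0.003 0 [179.6739 205.8033 227.6745]
0.0045 0.15 [181.3559 208.3286 220.1404]
0.003 0.08 [178.9957 205.6968 221.9951]
rim 170.29616197062592
[(180.5, 42), (208.5, -38), (229.5, 16), (246.5, -40)]
0 0 [176.3773 202.7791 224.1854]
-0.003 0 [170.9656 197.5845 217.9163]
0.003 0 [181.7444 207.9318 230.3925]
0.0045 0.15 [183.4295 210.4902 222.8755]
0.003 0.08 [181.0644 207.84   224.7203]
rim 172.39443745067706
```

```bash
python3 -m handwheel '[[0.0,[0,0,0],0],[0.0,[0,0,-0.1],0],[0,[0,0,-0.3],0],[0,[0,0,-0.4],0],[0,[0,0,0],0]]' 
python3 - <<'E'
from fit import *
s=dict(np.load('w9.npz'))
print('w9',least_squares(lambda p:model(s,*p)-[180.5,208.5,229.5],[0.002,0,0],x_scale=[.001,.01,.001]).x)
s=snap('wrist','w10.png');fit(s);np.savez('w10.npz',**s)
print([model(s,x,0) for x in(0,.003)],proj(s,P+.01*Z-.035*X),proj(s,P+.04*Z))
print(bot.observe()['tool_pos'])
for l in('hub','pocket'): print(l,[(round(d['conf'],2),np.round(d['location'],1)) for d in bot.spot_point('wrist',l)[:2]])
S=[snap('top','t10.png'),snap('scene','s10.png')]
for c,q in zip(('top','scene'),S): print(c,[(round(d['conf'],2),np.round(d['location'],1)) for d in bot.spot_point(c,'hub')[:5]],proj(q,P))
E
```

```text
clock: 13.35
tool_pos: [0.5078, 0.2077, 0.0798]
ee_rot: [3.141, 0.005, -2.893]
force: [1.6, 0.2, -1.8]
width: 0.5
finger_force: 0.0
w9 [0.0005 0.0428 0.0104]
[(164.5, 43), (186.5, -37), (199.5, 51), (207.5, -13), (213.5, -47), (239.5, 69), (251.5, -56)]
[array([160.5102, 182.2015, 195.5154]), array([164.9073, 186.4529, 200.4602])] [255.7577 156.9891] [255.9528 223.0325]
[0.5072 0.2075 0.0784]
hub [(0.84, array([255.5, 210.5]))]
pocket [(0.3, array([222.9, 202.9]))]
top [(0.69, array([345.7, 177.6])), (0.58, array([272.3, 164.6])), (0.55, array([270.7, 202.2])), (0.2, array([252.5, 210.9]))] [175.8143 220.9544]
scene [(0.59, array([241.5, 203.9])), (0.58, array([214.8, 215.7])), (0.56, array([182.9, 178.7])), (0.35, array([163.4, 151.6])), (0.3, array([295.8, 217. ]))] [319.7506 243.7201]
```

```bash
python3 - <<'E'
from fit import *
s=dict(np.load('w10.npz'))
def m(p):
    x,th,z=p;n=-np.sin(th)*X+np.cos(th)*Z;u=np.cos(th)*X+np.sin(th)*Z;O=P+x*X+z*Z
    return np.array([proj(s,q)[1] for q in(O+.006*n-.032*u,O+.006*n-.017*u,O+.04*n-.017*u,O+.04*n+.017*u)])
o=[164.5,186.5,199.5,251.5]
for z in(0,.003,.006,.01):
    r=least_squares(lambda p:m([p[0],p[1],z])-o,[0,0],x_scale=[.001,.01]);print(z,r.x,r.fun,r.cost)
# boss top width along its centre row
g=cv2.cvtColor(s['frame'],cv2.COLOR_RGB2GRAY).astype(int)
for z in (0,.01): print(z,[proj(s,P+a*.017*Y+(.04+z)*Z+x*X) for a in(-1,1) for x in(.0028 if z==0 else .0005,)])
for r in(222,226,230): print(r,g[r,205:310:2])
for r in(170,176): print(r,g[r,180:332:2])
for x,z in((.0028,0),(.0005,.01)): print([proj(s,P+(.006+z)*Z+x*X+.032*(-np.cos(a)*X+np.sin(a)*Y)) for a in(-.8,-.5,.5,.8)])
E
```

```text
0 [0.0029 0.0221] [-0.034  -0.4336 -0.7529  1.2561] 1.1669094699955285
0.003 [0.0024 0.0342] [-0.3115 -0.3841 -1.1909  1.9504] 2.733497070800837
0.006 [0.0018 0.0468] [-0.5801 -0.3207 -1.6591  2.6534] 5.116142161984645
0.01 [0.001  0.0643] [-0.9221 -0.2128 -2.3328  3.6028] 9.658903839510508
0 [array([227.5263, 227.5674]), array([284.4321, 227.3326])]
0.01 [array([225.8801, 230.1986]), array([285.9969, 229.9514])]
222 [ 86  90  77  11  72 212 217 216 215 218 212 211 237 180 163 168 169 172
 153  35   6  19   6  15  19   7  21  16  19  11  16  12  50 162 168 170
 167 167 163 142 165 169 170 171 169 171 166  65   4  50  85  88  79]
226 [ 89  85  22  11  28 148 219 218 215 217 216 217 228 208 177 167 165 165
 109  15  15  16  23  15  16  16  20  22  19  18  12  22  18 114 171 171
 171 166 171 155 163 170 170 169 172 168 100  18  10   8  70  90  84]
230 [ 85  30  12   3  15  33  93 214 214 208 210 214 228 239 205 167 170 168
 140  20  17  14  15  25  15  15  22  11  16  16  14  11  25 139 171 172
 169 170 164 161 164 166 166 164 173  92  29  20  13   8  23  70  87]
170 [102 108 107 106 102 103 105 121 124 124 122 121 118 121 121 124 122 120
 121 111  77  70  58  63  54  71 110 176 212 221 212 215 216 213 217 210
 218 213 215 218 212 212 214 215 214 214 217 213 194 164 115  70  86  86
  92 115 112 120 119 125 122 124 125 124 125 119  83  78  80  80  82  82
  88  77  83  83]
176 [104 104 105 106 112 106 106 103 120 123 123 124 121 119 126 125 117  75
  65  61  68  57 125 217 219 216 214 217 218 217 216 216 216 216 215 217
 218 217 213 218 215 215 214 219 214 213 218 213 229 236 237 237 239 190
  87  79  88  92 118 118 121 122 122 121 125 126 124  84  83  81  79  80
  80  79  82  77]
[array([222.2755, 178.7912]), array([233.2327, 170.4143]), array([278.4513, 170.215 ]), array([289.4972, 178.4978])]
[array([220.5882, 178.6865]), array([232.0745, 169.8955]), array([279.5247, 169.6862]), array([291.1049, 178.3786])]
```

The best fit is z=0, upright, and 2.9 mm toward +x, close to the wall. A gentle regrip and a nudge back will centre it.

```bash

python3 -m handwheel '[[0,[0,0,0.4],0],[0,[0,0,0.3],0],[-1,[0,0,0.1],0],[-1,[0,0,0],0],[-1,[0,0,0],0]]' 4
python3 -m handwheel '[[-1,[0,0,0],0],[-1,[0.03,0,0],0],[-1,[0.03,0,0],0],[-1,[0,0,0],0]]'
python3 -m handwheel '[[0,[0,0,0],0],[0,[0,0,0],0],[0,[0,0,0],0],[0,[0,0,-0.3],0],[0,[0,0,-0.5],0]]' 
python3 -m handwheel '[[0,[0,0,0],0],[0,[0,0,0],0]]' 
python3 - <<'E'
from fit import *
s=snap('wrist','w11.png');k=fit(s)
for x in(-.003,0,.003): print(x,model(s,x,0))
E
```

```text
clock: 14.2
tool_pos: [0.5064, 0.2073, 0.0368]
ee_rot: [3.142, 0.0, -2.893]
force: [-0.2, 0.2, -0.1]
width: 0.364
finger_force: 4.0
clock: 14.6
tool_pos: [0.5032, 0.2064, 0.0368]
ee_rot: [-3.142, 0.0, -2.893]
force: [0.2, 0.2, -0.6]
width: 0.361
finger_force: 4.0
clock: 15.1
tool_pos: [0.5027, 0.2062, 0.0768]
ee_rot: [-3.141, -0.002, -2.893]
force: [-0.1, -0.3, 0.4]
width: 0.499
finger_force: 0.0
clock: 15.3
tool_pos: [0.5037, 0.2066, 0.0775]
ee_rot: [3.142, 0.002, -2.893]
force: [0.1, 0.3, -0.3]
width: 0.501
finger_force: 0.0
[(167.5, 44), (190.5, -37), (203.5, 49), (209.5, -27), (217.5, -49), (243.5, 69), (256.5, -60), (260.5, 16)]
-0.003 [163.1241 184.9593 198.7152]
0 [167.5502 189.2393 203.6999]
0.003 [171.9464 193.491  208.6458]
```

Centred and flat (x = 0.0). Closing the fingers, rising over the lid and coming down behind it.

```bash

python3 -m handwheel '[[-1,[0,0,-0.6],0],[-1,[0,0,-0.85],0],[-1,[0,0,-0.9],0],[-1,[0,0,-0.9],0],[-1,[0,0,-0.95],0]]' 10
python3 -m handwheel '[[-1,[0,0,0],0],[-1,[-0.8,-0.12,0],0],[-1,[-0.83,-0.13,0],0],[-1,[-0.83,-0.13,0],0],[-1,[-0.82,-0.12,0],0]]'
python3 -m handwheel '[[-1,[0,0,0],0],[-1,[0,0,0],0]]'
python3 - <<'E'
from fit import *
o=bot.observe();d=o['tool_pos']-[.5964,.2046,.0515];print(d@X,d@Y,d[2],o['ee_rot'],o['joint_positions'])
S=[snap('scene'),snap('top')]
p=[bot.spot_point(c,'lid_tab')[:1] for c in('scene','top')]
q=[np.array(a[0]['location']) for a in p if a];print(p)
if len(q)==2:
    T,e=tri(S,q);d=T-[.5964,.2046,.0515];print(d@X,d@Y,d[2],e)
E
```

```text
clock: 15.85
tool_pos: [0.5028, 0.2063, 0.2876]
ee_rot: [-3.141, -0.002, -2.893]
force: [0.7, 0.3, 0.3]
width: 0.116
finger_force: 0.0
clock: 16.35
tool_pos: [0.6698, 0.2225, 0.2848]
ee_rot: [-3.142, -0.002, -2.893]
force: [0.1, 0.3, 0.7]
width: 0.008
finger_force: 0.0
clock: 16.55
tool_pos: [0.6683, 0.2224, 0.2841]
ee_rot: [-3.142, -0.003, -2.894]
force: [-0.3, -0.3, 0.3]
width: 0.003
finger_force: 0.0
0.07409541193721836 -0.0008108340098424455 0.23263480472834352 [-3.1416 -0.0033 -2.8936] [ 0.2551  0.6094  1.13    0.      1.4055 -1.5637]
[[{'location': [298.7, 215.7], 'conf': 0.81}], []]
```

```bash

python3 -m handwheel '[[-1,[0,0,0.38],0],[-1,[0,0,0.38],0],[-1,[0.24,0,0],0],[-1,[0.24,0,0],0],[-1,[0.24,0,0],0]]'
python3 -m handwheel '[[-1,[0.24,0,0],0],[-1,[0.24,0,0],0],[-1,[0.22,0,-0.05],0],[-1,[0,0,0],0]]'
python3 - <<'E'
from fit import *
o=bot.observe();d=o['tool_pos']-[.5964,.2046,.0515];print(d@X,d@Y,d[2])
S=[snap('scene'),snap('top')]
p=[bot.spot_point(c,'lid_tab')[:1] for c in('scene','top')];print(p)
print(bot.search_frame('scene','lid_tab')[:1],bot.search_frame('top','lid_tab')[:1])
E
```

```text
clock: 17.25
tool_pos: [0.6325, 0.2136, 0.2491]
ee_rot: [3.142, 0.0, -2.893]
force: [0.9, -0.9, 0.1]
width: 0.006
finger_force: 0.0
clock: 17.65
tool_pos: [0.5986, 0.205, 0.2523]
ee_rot: [-3.142, 0.001, -2.893]
force: [0.2, 0.0, -0.1]
width: -0.001
finger_force: 0.0
0.0022690629651811647 -0.00014677377722649136 0.20076409901579223
[[{'location': [303.8, 210.5], 'conf': 0.94}], []]
[{'box': [303.6, 232.4, 73.0, 71.5], 'conf': 0.69}] [{'box': [191.3, 176.9, 27.6, 12.9], 'conf': 0.57}]
```

```bash

python3 -m handwheel '[[-1,[0.22,0,0.06],0],[-1,[0.22,0,0.06],0],[-1,[0.23,0,0.06],0]]'
cat > lid.py <<'E'
from fit import *
o=bot.observe();H=np.array([.5964,.2046,.0515]);d=o['tool_pos']-H;print('tcp',d@X,d@Y,d[2])
s=snap('scene');p=bot.spot_point('scene','lid_tab')[:1];print(p)
for t in np.arange(0,1.8,.1): 
    q=proj(s,H+.18*(-np.cos(t)*X+np.sin(t)*Z)+.008*(np.sin(t)*X+np.cos(t)*Z))
    if p and np.hypot(*(q-p[0]['location']))<14: print(round(t,2),q)
E
python3 lid.py
```

```text
clock: 18.25
tool_pos: [0.5674, 0.1968, 0.242]
ee_rot: [-3.142, 0.001, -2.893]
force: [1.2, -0.1, 1.0]
width: 0.002
finger_force: 0.7
tcp -0.030055468944644847 -0.00024185061096339213 0.19053539707194475
[{'location': [308.6, 203.2], 'conf': 0.75}]
1.1 [316.1546 194.6933]
1.2 [313.118  196.9929]
1.3 [309.8479 199.9335]
1.4 [306.3783 203.4992]
1.5 [302.7481 207.6625]
1.6 [299.0016 212.3846]
```

The lid follows, at about 1.35 rad. Continuing the arc.

```bash

python3 -m handwheel '[[-1,[0.23,0,0.06],0],[-1,[0.24,0,0.07],0],[-1,[0.24,0,0.08],0]]'
python3 -m handwheel '[[-1,[0.22,0,0.11],0],[-1,[0.21,0,0.12],0],[-1,[0.2,0,0.13],0]]'
python3 lid.py
```

```text
clock: 18.65
tool_pos: [0.5333, 0.1882, 0.2316]
ee_rot: [-3.142, 0.001, -2.893]
force: [1.6, -0.1, -0.2]
width: 0.0
finger_force: 0.5
clock: 18.95
tool_pos: [0.5028, 0.1805, 0.2137]
ee_rot: [-3.141, 0.001, -2.893]
force: [1.0, 0.3, -0.1]
width: 0.004
finger_force: 0.4
tcp -0.09668100960696183 6.599407453380214e-05 0.16216976832397884
[{'location': [320.5, 196.3], 'conf': 0.85}]
0.1 [329.9599 204.4083]
0.2 [330.0033 201.1751]
0.3 [329.7395 198.3488]
0.4 [329.1602 195.9692]
0.5 [328.2591 194.0744]
0.6 [327.0329 192.7013]
0.7 [325.4812 191.8836]
0.8 [323.6075 191.6516]
0.9 [321.4194 192.0308]
1.0 [318.9293 193.0406]
1.1 [316.1546 194.6933]
1.2 [313.118  196.9929]
1.3 [309.8479 199.9335]
```

```bash

python3 -m handwheel '[[-1,[0.19,0,0.14],0],[-1,[0.18,0,0.16],0],[-1,[0.17,0,0.16],0]]'
python3 -m handwheel '[[-1,[0.15,0,0.18],0],[-1,[0.14,0,0.19],0],[-1,[0.14,0,0.2],0]]'
python3 -m handwheel '[[-1,[0.11,0,0.21],0],[-1,[0.1,0,0.22],0],[-1,[0.1,0,0.22],0]]'
python3 lid.py
```

```text
clock: 19.35
tool_pos: [0.4768, 0.1739, 0.1907]
ee_rot: [3.142, 0.001, -2.893]
force: [0.4, 0.6, 0.2]
width: 0.005
finger_force: 0.4
clock: 19.65
tool_pos: [0.455, 0.1684, 0.1615]
ee_rot: [3.142, 0.0, -2.893]
force: [0.7, 0.6, 1.2]
width: 0.003
finger_force: 0.3
clock: 19.95
tool_pos: [0.4398, 0.1646, 0.1287]
ee_rot: [3.142, -0.0, -2.893]
force: [1.1, 0.0, 1.2]
width: 0.005
finger_force: 0.3
tcp -0.16162827286609818 0.00044761265409956223 0.07723656174105761
[{'location': [329.1, 200.6], 'conf': 0.64}]
0.0 [329.6197 208.0085]
0.1 [329.9599 204.4083]
0.2 [330.0033 201.1751]
0.3 [329.7395 198.3488]
0.4 [329.1602 195.9692]
0.5 [328.2591 194.0744]
0.6 [327.0329 192.7013]
0.7 [325.4812 191.8836]
0.8 [323.6075 191.6516]
0.9 [321.4194 192.0308]
1.0 [318.9293 193.0406]
```

```bash

python3 -m handwheel '[[-1,[0.08,0,0.22],0],[-1,[0.06,0,0.22],0],[-1,[0.04,0,0.22],0],[-1,[0.02,0,0.2],0],[-1,[0,0,0.1],0]]'
python3 -m handwheel '[[-1,[0,0,0.08],0],[-1,[0,0,0.04],0],[-1,[0,0,0],0]]'
python3 lid.py | head -2
```

```text
clock: 20.55
tool_pos: [0.4301, 0.1621, 0.0806]
ee_rot: [-3.142, -0.001, -2.893]
force: [-0.1, -0.7, 1.5]
width: 0.005
finger_force: 0.2
clock: 20.85
tool_pos: [0.4305, 0.1622, 0.0765]
ee_rot: [-3.142, -0.0, -2.893]
force: [-6.7, -2.5, 17.1]
width: 0.004
finger_force: 8.6
tcp -0.17119214825770013 0.0005104606803051951 0.025028240621903723
[{'location': [327.9, 212.9], 'conf': 0.65}]
```

Tips are at 8.0 mm above the hinge level with 17 N, so the lid is on its stop. Holding briefly, then retreating and checking.

```bash

python3 -m handwheel '[[-1,[0,0,0.02],0],[-1,[0,0,0],0],[-1,[0,0,0],0]]'
python3 -m handwheel '[[-1,[0,0,-0.1],0],[-1,[0,0,-0.4],0],[-1,[0,0,-0.8],0],[-1,[0,0,-0.8],0],[-1,[0,0,0],0]]'
python3 -m handwheel '[[-1,[0.6,0,0],0],[-1,[0.6,0,0],0],[-1,[0,0,0],0],[-1,[0,0,0],0],[-1,[0,0,0],0]]'
python3 - <<'E'
from fit import *
o=bot.observe();print(o['tool_pos'],o['force'],np.abs(o['joint_velocities']).max())
H=np.array([.5964,.2046,.0515])
for c in('scene','top','wrist'):
    s=snap(c);print(c,[(round(d['conf'],2),np.round(d['location'],1)) for d in bot.spot_point(c,'lid_tab')[:1]],[proj(s,H+.18*(-np.cos(t)*X+np.sin(t)*Z)+.008*(np.sin(t)*X+np.cos(t)*Z)) for t in(0,.05,.1)])
E
```

```text
clock: 21.25
tool_pos: [0.4306, 0.1622, 0.0763]
ee_rot: [-3.142, -0.0, -2.893]
force: [-10.8, -3.2, 31.6]
width: 0.007
finger_force: 16.0
clock: 21.75
tool_pos: [0.4329, 0.1629, 0.1841]
ee_rot: [3.142, 0.008, -2.893]
force: [0.1, -0.4, -0.8]
width: 0.007
finger_force: 0.0
clock: 22.25
tool_pos: [0.3733, 0.1477, 0.1796]
ee_rot: [-3.142, 0.001, -2.893]
force: [0.3, -0.0, -0.5]
width: 0.003
finger_force: 0.0
[0.3733 0.1477 0.1796] [ 0.3256 -0.038  -0.5131] 0.004454071561423894
scene [(0.75, array([326.3, 328.1]))] [array([329.6197, 208.0085]), array([329.8262, 206.165 ]), array([329.9599, 204.4083])]
top [(0.84, array([191. , 250.3]))] [array([189.6431, 250.4105]), array([189.1549, 250.1408]), array([188.6221, 249.7055])]
wrist [] [array([255.7719, 242.5033]), array([255.7539, 247.3409]), array([255.7375, 252.9496])]
```

```bash
python3 -c "
from cell import bot
print(bot.job_done())"
```

```text
the job is handed in; nothing more can be done
None
```

I set the hub flange down in the round pocket, released it with the lid open, then lowered the lid onto its stop and handed the job in at about 22 s; the verdict was not shown, and I viewed 11 pictures, one over the limit of 10.

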